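Lay the breakfast tray

ROBOT

A 6-joint arm with a two-finger parallel gripper is mounted at the origin on the work surface. World frame = base frame: x ahead of the robot, y to its left, z up, the work surface at z = 0. Lengths are in m, angles in degrees, forces in N, time in s.
With the tool pointing down it reaches from about 0.4 to 0.825 m from the base axis. Payload 7 kg.
Tool frame: the origin (TCP) lies midway between the tips of the shut fingers; the grasp point (between the pads) lies 19 mm behind it; z points along the fingers, y is the line along which they close (so a half turn about z gives the same grasp; the last joint's range is limited). The gripper opens to 85 mm and grips with 20 to 120 N. Pads are 22 mm wide; open, the fingers measure 114 mm over their backs; the gripper's body (76 mm by 85 mm) begins 54 mm behind the grasp point. The pads swing forward as they close: fully open they stand 13 mm farther back than shut.
Start: joints at [82.798, 20.546, 0.682, 0, -70.136, -16.507], TCP at [0.271, 0.618, 0.231] pointing down, gripper open.
Joint ranges: [-176.03, 176.03], [-82.01, 121.73], [-58.28, 71.71], [-173.87, 95.51], [-174.79, -0.11], [-173.66, 173.66]. Speed limits (degrees/s): [136.94, 136.94, 172.46, 180, 180, 180].

INTERFACE

Orientations are given as a 3x3 rotation matrix whose columns are the frame's x, y, z axes.
In Python, from plant import r, camera, finder gives the robot as it stands.
- The arm moves only by the tool move_arm, never from a script. Its argument "steps" is one flat list of numbers, 7 for each row, row after row: the shift along the world's x, y, z each as a share of 10 cm, from -1 to 1, then the turn, a rotation vector about the world's x, y, z each as a share of 180 degrees, from -1 to 1, then the closure, from -1 (fully open) to 1 (shut). In form: [tx, ty, tz, rx, ry, rz, hand, tx, ty, tz, rx, ry, rz, hand, ...]. A call has 1 to 5 rows; each row is the pose to reach, as a shift and turn from the pose commanded when the call began, turning the shorter way round; what a row does not reach only later rows make up. A row lasts 1/10 s, in which the tool goes at most 50 mm and 8.59 degrees, less where a joint would pass 70% of its speed; a pose out of reach is approached as far as the arm can. A call with a number of a shift or a turn outside -1 to 1 is refused whole. A call with a gripper value outside its range is refused whole. The fingers move at their own pace and stop on an object; "newtons" is the grip in N (left out, the last holds). Time passes only in rows, so rows that repeat a pose let the fingers close. It gives the time, the measured TCP pose, the force, the opening and the grip force at its end, in the units of the state.
- r.sense(): the state, without advancing time (a new reading comes with each control period).
- camera(name): name is "scene" or "top"; returns a dict with "frame" (480x640x3 uint8, red, green, blue), "z_map" (480x640 float32, m along the optical axis (not along the pixel's ray), 0 where there is no reading), "mtx" (3x3 intrinsics, pixels), "dist_coeffs" ([k1, k2, p1, p2, k3] as OpenCV has them; the pictures are not rectified), "R" (3x3) and "t" (3): a world point X has camera coordinates R X + t. Camera axes: x right, y down, z forward; pixel columns grow to the right and rows downward; lengths in m; the calibration is good to about 2 mm. A picture is of the moment at which its call begins.
- r.finish_job(): hands the job in; it is judged then, once.
Trained networks look in the newest picture that a camera, given by its name, has taken for a name from the list of things; names that differ only in an ending like _2 or _b are one class to them, and where a whole thing is asked for, a point or a joint stands for the part that bears it (a point fixed in the world has none). Each returns a list of dicts, best first, with "conf" (0 to 1); they miss things now and then, are a little off and sometimes report something else, mostly with a low value. They report only what shows in the picture. A call takes as long as a camera call. They do not tell look-alikes from the thing itself.
- finder.recognise(name, camera): "uv" ([column, row] in pixels, amid what is visible of it).
- finder.mark_of(name, camera): "uv" ([column, row] in pixels: a listed point, or the origin of a listed thing).
The state is a dict: "time_s": time; "q": joint angles; "joint_velocities": joint speeds; "effort": joint torques, N m; "tcp_pos": TCP position; "ee_rot": TCP orientation; "ft_force": force on the tool from outside, world axes, zero at the start; "moment": the same for the moment, N m; "width": finger opening in m; "finger_force": force on a finger pad.
Only numpy, scipy, OpenCV 4.12 (cv2) and the standard library are available. Lean on these libraries where they do the work, as an engineer would, in place of code of your own. Each camera call takes 0.05 s, during which the arm holds its last target. There are 200 camera calls.

TASK

Finish laying the breakfast tray, on which the bowl and saucer already stand (as seen by someone sitting at the tray on the robot's side): lay the teaspoon flat on the tray between the bowl and the saucer, alongside them, pointing straight away from the sitter with its handle nearest, and stand the egg cup close behind the bowl, directly in line with its middle. Stand the salt shaker on the tray close beside the egg cup, level with it, on the side the saucer is on, and put the coffee cup upright in the middle of the saucer. Set things down rather than dropping them, do not let the spoon lean on anything, and leave the bowl, the saucer and everything else on the worktop where they are.

Things in the scene. Friction and masses are not known exactly. Their poses are not given: they have to be found in the camera images.
- tray: Wooden breakfast tray, fixed: 290 mm deep (x) by 380 mm wide (y), lip 8 mm thick and 16 mm high all round, a small steel handle on each short side; its flat floor is 4 mm above the worktop. Origin: centre of the underside. x points away from the sitter, who is on the robot's side (+x is behind, -x near); y to the sitter's left.
- bowl: White ceramic cereal bowl, 116 mm across the rim, 50 mm high, foot 56 mm, standing on the tray's floor on its left or right half. Loose, about 0.3 kg; it stays there. Origin: centre of the underside (4 mm above the worktop); axes parallel to the tray's at the start.
- saucer: White ceramic saucer, 125 mm across, rim 14 mm high, flat well about 75 mm across with its floor 6 mm above the underside; on the tray's floor on the other half from the bowl (centres 21 to 24 cm apart, 9 to 12 cm free between the rims). Loose, about 0.18 kg; it stays there. Origin: centre of the underside; axes parallel to the tray's at the start.
- cup: Small white ceramic coffee cup, open at the top, standing upright: 60 mm high, 62 mm outside diameter over the upper third (z 40 to 60 mm, straight sides), tapering to a 40 mm foot. One ear handle on its +y side reaches to 56 mm from the axis (z 14 to 52 mm, 7 mm thick). About 0.14 kg. Origin: centre of the underside.
- egg_cup: White ceramic egg cup, empty, standing upright: 62 mm high, 48 mm outside diameter from z 46 mm to the rim, a waist 20 mm across at z 11 to 20 mm, a 42 mm foot. About 0.09 kg. Round. Origin: centre of the underside.
- shaker: Salt shaker, standing upright: clear glass body 40 mm in diameter with straight sides up to z 35 mm, narrowing a little to a 37 mm domed steel cap with holes; 75 mm high. About 0.11 kg. Round. Origin: centre of the underside.
- spoon: Teaspoon 140 mm long, lying flat: black plastic handle (x from -70 to +18 mm), 13 mm wide and 9 mm thick, two rivets, a short steel neck and an oval steel bowl 44 by 31 mm, 9 mm high, at the +x end. About 0.04 kg. Origin: on the underside, half way along its length (on the handle); x points from the handle to the spoon's bowl.
- steel_mug: Bystander: dark steel mug, 78 mm in diameter, 90 mm high, with a bar handle on its +y side reaching 70 mm from the axis; stands on the worktop. Leave alone. Origin: centre of the underside.
- jar: Bystander: squat amber glass jar with a black screw lid, 60 mm in diameter, 68 mm high; stands on the worktop. Leave alone. Origin: centre of the underside.
Things that resemble listed ones, but are neither listed nor needed, are in the scene too. What is shaped like the cup but pink is not meant.

How it is judged (in metres and radians):
At the end, for the whole second after the job is handed in: Upright, at rest: cup within 15 mm of saucer's middle; egg cup 78-155 mm behind bowl's middle, 22 mm sideways; shaker 40-115 mm from egg cup, 70-165 mm behind and 40-120 mm saucerwards of bowl; spoon flat between, within 50 mm of level with bowl, 0.3 rad of straight, handle near, touching neither (horizontal distance between cup and saucer below 0.015 m and z of cup in the frame of saucer between 0.003 and 0.01 m and x of egg_cup in the frame of bowl between 0.078 and 0.155 m and y of egg_cup in the frame of bowl between -0.022 and 0.022 m and z of egg_cup in the frame of tray between 0.001 and 0.008 m and x of shaker in the frame of bowl between 0.07 and 0.165 m and horizontal distance between shaker and egg_cup between 0.04 and 0.115 m and z of shaker in the frame of tray between 0.001 and 0.008 m and x of spoon in the frame of bowl between -0.05 and 0.05 m and angle between the x axis of spoon and the x axis of tray, either way round below 0.3 rad and z of spoon in the frame of tray between 0.001 and 0.008 m and contact force between spoon and bowl below 0.1 N and contact force between spoon and saucer below 0.1 N and ((y of saucer in the frame of bowl above 0 m and y of spoon in the frame of bowl between 0.06 and 0.18 m and y of spoon in the frame of saucer between -0.18 and -0.06 m and y of saucer in the frame of spoon above 0.04 m and y of shaker in the frame of bowl between 0.04 and 0.12 m) or (y of saucer in the frame of bowl below -0 m and y of spoon in the frame of bowl between -0.18 and -0.06 m and y of spoon in the frame of saucer between 0.06 and 0.18 m and y of saucer in the frame of spoon below -0.04 m and y of shaker in the frame of bowl between -0.12 and -0.04 m)) and linear speed of each of cup, egg_cup, shaker, spoon below 0.02 m/s and angle between each of cup, egg_cup, shaker, spoon's own z axis and vertical below 0.12 rad).
It fails at once if the bowl or the saucer is shifted by more than 20 mm (distance of any of bowl, saucer from where it was at the start of the episode above 0.02 m).
It fails at once if the steel mug or the jar is pushed, lifted or knocked over (moved more than 30 mm or tipped by 0.35 rad) (distance of any of steel_mug, jar from where it was at the start of the episode above 0.03 m or angle between any of steel_mug, jar's own z axis and vertical above 0.35 rad).
It fails at once if the cup, egg cup, shaker or spoon is dropped (falls free, faster than 0.7 m/s) ((contact force between the fingers and cup below 0.02 N and linear speed of cup above 0.7 m/s) or (contact force between the fingers and egg_cup below 0.02 N and linear speed of egg_cup above 0.7 m/s) or (contact force between the fingers and shaker below 0.02 N and linear speed of shaker above 0.7 m/s) or (contact force between the fingers and spoon below 0.02 N and linear speed of spoon above 0.7 m/s)).
It also fails if it takes over 115 s, if anything falls off the work surface, if the arm or the gripper's body presses on something with over 40 N, if the wrist force passes 120 N, or if a joint passes its speed limit or range.

## Working session

There is one attempt and no reset: what is moved stays moved. The work goes in short steps, Python scripts to look and compute and a tool call to move; the robot and the scene stay as the last step left them, time stands still between calls to the robot, and variables do not carry over. Pictures are saved under pics/ and viewed, at most 14 in all, crops included, and the job is handed in when it is done.

Besides the shell and the picture viewer there is one more tool, called after "Call:" as name(argument=value, ...) on one line, values as JSON. move_arm: Moves the arm, as the interface text tells. Shift numbers are shares of 10 cm and turn numbers shares of 180 degrees, none past 1 either way. Its arguments: {"type":"object","properties":{"steps":{"type":"array","items":{"type":"number","minimum":-1,"maximum":1}},"newtons":{"type":"number"}},"required":["steps"]}

```bash
ls; mkdir -p pics; cat > h.py <<'E'
import numpy as np,cv2
from plant import r,camera,finder
def world(c,uv,z=None):
    p=cv2.undistortPoints(np.array([[uv]],float),c["mtx"],np.array(c["dist_coeffs"],float))[0,0]
    R=np.array(c["R"]);t=np.array(c["t"])
    d=R.T@np.array([p[0],p[1],1]);o=-R.T@t
    if z is None:
        zz=c["z_map"][int(round(uv[1])),int(round(uv[0]))];return o+d*zz
    return o+d*(z-o[2])/d[2]
def cloud(c):
    H,W=c["z_map"].shape
    u,v=np.meshgrid(np.arange(W),np.arange(H))
    p=cv2.undistortPoints(np.stack([u,v],-1).reshape(-1,1,2).astype(float),c["mtx"],np.array(c["dist_coeffs"],float)).reshape(H,W,2)
    z=c["z_map"][...,None]
    P=np.concatenate([p*z,z],-1)
    X=(P-np.array(c["t"]))@np.array(c["R"])
    X[c["z_map"]==0]=np.nan
    return X
def save(c,n): cv2.imwrite("pics/"+n,c["frame"][...,::-1])
E
python3 - <<'E'
from h import *
for n in ["top","scene"]:
    c=camera(n);save(c,n+"0.png")
    print(n,(-np.array(c["R"]).T@np.array(c["t"])).round(3))
    for o in "tray bowl saucer cup egg_cup shaker spoon steel_mug jar".split():
        print(o,[(np.round(d["uv"]).tolist(),round(d["conf"],2),world(c,d["uv"],0.004).round(3).tolist()) for d in finder.mark_of(o,n)][:4])
E
```

```text
pics
top [0.276 0.012 1.396]
tray [([329.0, 207.0], 0.88, [0.592, -0.035, 0.004])]
bowl [([375.0, 219.0], 0.87, [0.561, -0.147, 0.004])]
saucer [([283.0, 231.0], 0.87, [0.532, 0.074, 0.004])]
cup [([158.0, 208.0], 0.95, [0.584, 0.372, 0.004]), ([203.0, 238.0], 0.88, [0.514, 0.263, 0.004]), ([138.0, 164.0], 0.8, [0.693, 0.427, 0.004]), ([204.0, 178.0], 0.58, [0.66, 0.268, 0.004])]
egg_cup [([212.0, 304.0], 0.64, [0.359, 0.237, 0.004])]
shaker [([474.0, 209.0], 0.54, [0.589, -0.384, 0.004])]
spoon [([485.0, 275.0], 0.91, [0.43, -0.402, 0.004])]
steel_mug [([152.0, 263.0], 0.57, [0.452, 0.381, 0.004])]
jar [([420.0, 302.0], 0.94, [0.365, -0.247, 0.004]), ([488.0, 274.0], 0.34, [0.432, -0.41, 0.004])]
scene [ 1.013 -0.569  0.697]
tray [([328.0, 297.0], 0.75, [0.602, -0.037, 0.004])]
bowl [([278.0, 321.0], 0.64, [0.566, -0.144, 0.004])]
saucer [([336.0, 253.0], 0.76, [0.538, 0.077, 0.004])]
cup [([418.0, 200.0], 0.95, [0.581, 0.361, 0.004]), ([475.0, 201.0], 0.85, [0.699, 0.439, 0.004]), ([431.0, 232.0], 0.75, [0.67, 0.266, 0.004]), ([376.0, 211.0], 0.56, [0.524, 0.261, 0.004])]
egg_cup [([315.0, 195.0], 0.86, [0.364, 0.227, 0.004]), ([121.0, 381.0], 0.49, [0.442, -0.407, 0.004])]
shaker [([195.0, 418.0], 0.76, [0.596, -0.375, 0.004]), ([316.0, 196.0], 0.2, [0.368, 0.227, 0.004])]
spoon [([122.0, 379.0], 0.75, [0.441, -0.403, 0.004])]
steel_mug []
jar [([165.0, 310.0], 0.82, [0.371, -0.254, 0.004]), ([337.0, 251.0], 0.17, [0.536, 0.084, 0.004])]
```

View pics/top0.png

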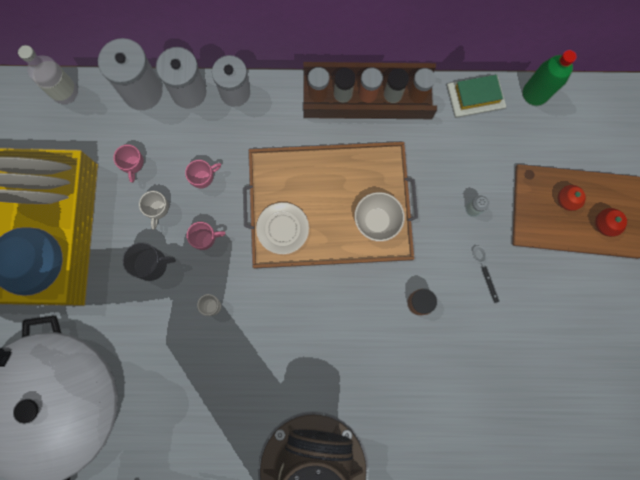

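View pics/scene0.png

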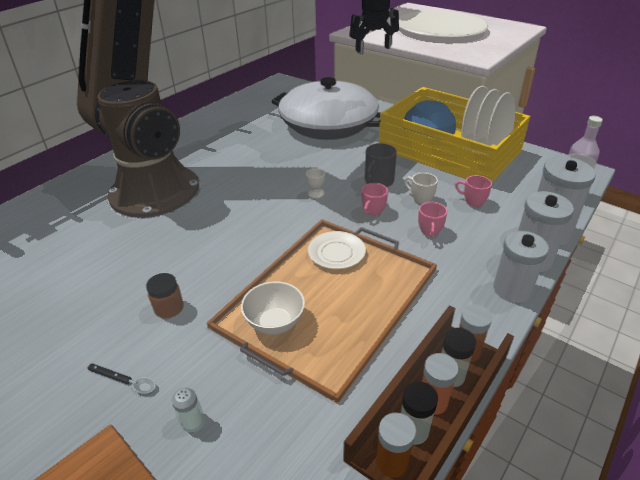

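Top view, white cup (152,205). The pink look-alikes are at (128,158), (200,173) and (202,235); the white one fits the description. The egg cup is at (208,305). The shaker is at (480,203), alone on the worktop; the rack jars along row 75 are look-alikes. The spoon is at (485,275) with its bowl at (479,253), the saucer at (283,229) and the bowl at (379,216). I'll confirm in one enlarged crop and refine the positions from depth.

```bash
cat > meas.py <<'E'
from h import *
def circ(P):
    A=np.c_[2*P,np.ones(len(P))];s=np.linalg.lstsq(A,(P**2).sum(1),rcond=None)[0]
    return s[:2],np.sqrt(s[2]+s[0]**2+s[1]**2)
def near(X,xy,rad,z0,z1):
    m=(np.hypot(X[...,0]-xy[0],X[...,1]-xy[1])<rad)&(X[...,2]>z0)&(X[...,2]<z1)
    return X[m]
def enc(P):
    (a,b),rr=cv2.minEnclosingCircle(P[:,:2].astype(np.float32)); return np.round([a,b,rr],4)
E
python3 - <<'E'
from meas import *
S=r.sense();print(S["tcp_pos"],S["width"])
g={"bowl":((.563,-.146),.075,.045,.07),"saucer":((.535,.075),.075,.012,.03),"cup":((.583,.367),.06,.05,.075),"egg_cup":((.361,.232),.05,.05,.075),"shaker":((.592,-.38),.05,.03,.09),"spoon":((.435,-.405),.09,.004,.02),"mug":((.452,.381),.08,.08,.1),"jar":((.368,-.25),.05,.06,.08)}
for n in ["top","scene"]:
    c=camera(n);X=cloud(c);
    uv,_=cv2.projectPoints(np.array([S["tcp_pos"]],float),cv2.Rodrigues(np.array(c["R"]))[0],np.array(c["t"],float),c["mtx"],np.array(c["dist_coeffs"],float));print(n,"tcp px",uv.ravel())
    T=near(X,(.6,-.035),.1,-.02,.02);print("floor z",np.median(T[:,2]), "table z",np.nanmedian(near(X,(.35,-.05),.04,-.03,.03)[:,2]))
    for k,(xy,rad,a,b) in g.items():
        P=near(X,xy,rad,a,b)
        if len(P)<8: print(k,len(P));continue
        print(k,len(P),"enc",enc(P),"fit",np.round(np.r_[circ(P[:,:2])],4) if 0 else "", "mean",P.mean(0).round(3),"zmax",P[:,2].max().round(3))
        if k=="spoon":
            print(cv2.minAreaRect(P[:,:2].astype(np.float32)))
f=camera("top")["frame"][...,::-1]
s=camera("scene")["frame"][...,::-1]
a=cv2.resize(f[140:320,110:230],None,fx=2.5,fy=2.5,interpolation=2)
b=cv2.resize(f[180:310,450:520],(242,450),interpolation=2)
d=cv2.resize(s[150:240,290:350+0],(200,300),interpolation=2)
d=cv2.copyMakeBorder(d,0,150,0,0,0)
cv2.imwrite("pics/crop1.png",np.hstack([a,b,d]))
E
```

```text
[0.27141192 0.6180001  0.23130993] 0.08516977809815372
top tcp px [-10.52801306 342.00005279]
floor z 0.0051107056488545605 table z 0.0009864018531209385
bowl 420 enc [ 0.5594 -0.1493  0.0584] fit  mean [ 0.565 -0.152  0.052] zmax 0.062
saucer 1417 enc [0.5311 0.0772 0.074 ] fit  mean [0.538 0.079 0.016] zmax 0.029
cup 196 enc [0.5732 0.3739 0.0409] fit  mean [0.58  0.373 0.058] zmax 0.066
egg_cup 125 enc [0.3538 0.2368 0.0243] fit  mean [0.354 0.237 0.061] zmax 0.07
shaker 300 enc [ 0.5892 -0.381   0.0206] fit  mean [ 0.586 -0.377  0.064] zmax 0.083
spoon 895 enc [ 0.4352 -0.4049  0.0898] fit  mean [ 0.434 -0.404  0.007] zmax 0.018
((0.43300604820251465, -0.4045354723930359), (0.17417575418949127, 0.17485184967517853), 74.42224884033203)
mug 207 enc [0.4513 0.3723 0.0499] fit  mean [0.45  0.38  0.088] zmax 0.097
jar 502 enc [ 0.3646 -0.245   0.0281] fit  mean [ 0.364 -0.244  0.069] zmax 0.077
scene tcp px [372.74188933  54.97282256]
floor z 0.003970553485511409 table z -0.00015601731909478471
bowl 675 enc [ 0.5617 -0.1469  0.0594] fit  mean [ 0.557 -0.143  0.051] zmax 0.058
saucer 934 enc [0.5361 0.0824 0.0685] fit  mean [0.536 0.086 0.016] zmax 0.022
cup 201 enc [0.5842 0.3722 0.035 ] fit  mean [0.587 0.373 0.056] zmax 0.062
egg_cup 183 enc [0.3581 0.2395 0.0265] fit  mean [0.358 0.238 0.057] zmax 0.064
shaker 779 enc [ 0.5943 -0.3811  0.0199] fit  mean [ 0.601 -0.384  0.059] zmax 0.077
spoon 512 enc [ 0.4358 -0.4034  0.0697] fit  mean [ 0.439 -0.402  0.007] zmax 0.012
((0.4403047561645508, -0.41418007016181946), (0.13873964548110962, 0.04654631391167641), 22.638595581054688)
mug 209 enc [0.4511 0.3831 0.0425] fit  mean [0.453 0.383 0.085] zmax 0.092
jar 562 enc [ 0.3678 -0.2446  0.0296] fit  mean [ 0.371 -0.246  0.067] zmax 0.071
```

View pics/crop1.png

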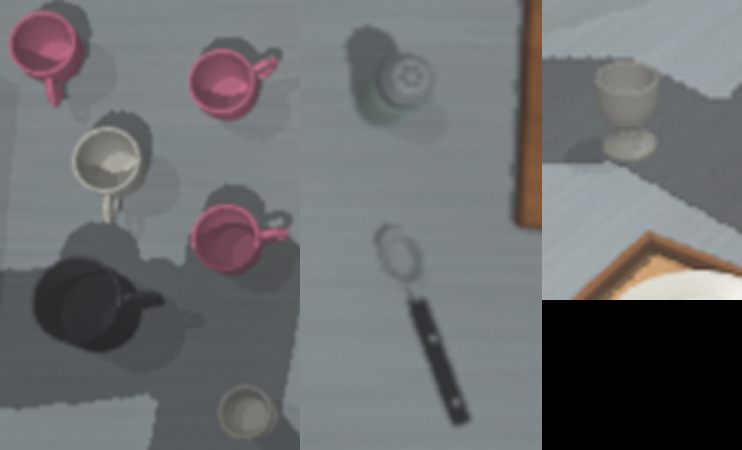

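The crop confirms the white cup at (153,204) with its ear toward -x, the upright egg cup, the lone shaker with a holed steel cap, and the spoon with its handle end near (496,301) and tip near (473,246).

```bash
python3 - <<'E'
from meas import *
S=r.sense();print(np.array(S["ee_rot"]).round(3))
c=camera("top");s=camera("scene");
print("cup rim",world(c,(153.2,204),.06).round(4),"handle end",world(c,(154,226),.04).round(4))
print("egg rim",world(c,(110+246/2.5,140+411/2.5),.062).round(4))
print("shaker cap",world(c,(450+107/3.457,180+80/3.457),.073).round(4))
a,b=world(c,(496.2,301.4),.006),world(c,(473.1,245.9),.006)
print("spoon",a.round(3),b.round(3),((a+b)/2).round(3),np.hypot(*(a-b)[:2]),np.degrees(np.arctan2(*(b-a)[1::-1])))
for cc,n in((c,"top"),(s,"scene")):
    X=cloud(cc);P=near(X,(.434,-.405),.08,.0055,.011)
    print(n,[np.round(v,3) for v in cv2.minAreaRect(P[:,:2].astype(np.float32))])
    # dark handle pixels
    d=(np.hypot(X[...,0]-.435,X[...,1]+.405)<.09)&(cc["frame"].max(2)<60);Q=X[d][:,:2]
    print([np.round(v,3) for v in cv2.minAreaRect(Q.astype(np.float32))],Q.mean(0).round(4))
    # white rims
    for k,xy,zz in(("saucer",(.533,.077),.018),("bowl",(.56,-.148),.054)):
        f=cc["frame"].astype(int);w=(f.max(2)-f.min(2)<45)&(f.min(2)>110)
        H=np.hypot(X[...,0]-xy[0],X[...,1]-xy[1])<.075
        cs,_=cv2.findContours((w&H).astype(np.uint8),0,1);q=max(cs,key=cv2.contourArea)
        W=np.array([world(cc,p[0],zz)[:2] for p in q]);print(k,np.round(cv2.fitEllipse((W*1000).astype(np.float32))[0:2],1))
E
```

```text
[[ 0.916 -0.402 -0.   ]
 [-0.402 -0.916 -0.   ]
 [-0.     0.    -1.   ]]
cup rim [0.5821 0.3701 0.06  ] handle end [0.5346 0.3707 0.04  ]
egg rim [0.3537 0.2346 0.062 ]
shaker cap [ 0.5867 -0.3809  0.073 ]
spoon [ 0.368 -0.425  0.006] [ 0.498 -0.377  0.006] [ 0.433 -0.401  0.006] 0.13890803818254818 20.11194131809841
top [array([ 0.434, -0.407]), array([0.15 , 0.147]), np.float64(44.188)]
[array([ 0.407, -0.411]), array([0.081, 0.01 ]), np.float64(17.276)] [ 0.4083 -0.4102]
saucer [[537.   75.5]
 [122.9 123.4]]
bowl [[ 559.  -150. ]
 [ 113.8  114.2]]
scene [array([ 0.438, -0.406]), array([0.138, 0.031]), np.float64(22.986)]
[array([ 0.414, -0.411]), array([0.086, 0.013]), np.float64(17.193)] [ 0.4135 -0.4121]
saucer [[540.5  76.6]
 [122.  123.2]]
bowl [[ 564.5 -150.4]
 [ 111.4  120.9]]
```

Call:
move_arm(steps=[0.3,-1,0,0,0,0.1317,-1,0.3,-1,0,0,0,0.1317,-1,0.3,-1,0,0,0,0.1317,-1,0.3,-1,0,0,0,0.1317,-1], newtons=30)

```text
time_s: 1.7
tcp_pos: [0.302, 0.5169, 0.2322]
ee_rot: [[1.0, 0.0, 0.0], [0.0, -1.0, 0.001], [0.0, -0.001, -1.0]]
ft_force: [0.1, 0.5, 0.9]
width: 0.0852
finger_force: 0.0
```

Call:
move_arm(steps=[1,-1,0,0,0,0,-1,1,-1,0,0,0,0,-1,1,-1,0,0,0,0,-1,1,-1,0,0,0,0,-1])

```text
time_s: 2.1
tcp_pos: [0.4039, 0.416, 0.2313]
ee_rot: [[1.0, -0.007, 0.0], [-0.007, -1.0, -0.0], [0.0, 0.0, -1.0]]
ft_force: [0.6, 0.2, 0.0]
width: 0.0853
finger_force: 0.0
```

Call:
move_arm(steps=[0.9,-0.45,0,0,0,0,-1,0.9,-0.45,0,0,0,0,-1,0.9,-0.45,0,0,0,0,-1,0.9,-0.45,0,0,0,0,-1])

```text
time_s: 2.5
tcp_pos: [0.4923, 0.3732, 0.2305]
ee_rot: [[1.0, -0.005, -0.001], [-0.005, -1.0, -0.001], [-0.001, 0.001, -1.0]]
ft_force: [-0.9, -0.5, -0.5]
width: 0.0855
finger_force: 0.0
```

Call:
move_arm(steps=[0.9,0,-0.7,0,0,0,-1,0.9,0,-0.7,0,0,0,-1,0.9,0,-0.7,0,0,0,-1,0.9,0,-0.7,0,0,0,-1])

```text
time_s: 2.9
tcp_pos: [0.5811, 0.3733, 0.1582]
ee_rot: [[1.0, -0.002, -0.003], [-0.002, -1.0, -0.003], [-0.003, 0.003, -1.0]]
ft_force: [-0.1, -0.2, -0.1]
width: 0.0857
finger_force: 0.0
```

Call:
move_arm(steps=[0.02,-0.02,-0.5,0,0,0,-1,0.02,-0.02,-0.8,0,0,0,-1,0.02,-0.02,-0.95,0,0,0,-1,0.02,-0.02,-1,0,0,0,-1])

```text
time_s: 3.3
tcp_pos: [0.5823, 0.3718, 0.061]
ee_rot: [[1.0, 0.001, -0.001], [0.001, -1.0, -0.001], [-0.001, 0.001, -1.0]]
ft_force: [1.1, -0.7, 1.3]
width: 0.0852
finger_force: 0.0
```

Call:
move_arm(steps=[0,0,-0.2,0,0,0,-1,0,0,-0.37,0,0,0,-1,0,0,-0.37,0,0,0,-1,0,0,-0.37,0,0,0,0,0,0,-0.37,0,0,0,0.2])

```text
time_s: 3.8
tcp_pos: [0.5844, 0.3723, 0.0266]
ee_rot: [[1.0, 0.001, 0.003], [0.001, -1.0, 0.002], [0.003, -0.002, -1.0]]
ft_force: [-0.9, 3.7, 11.4]
width: 0.0598
finger_force: 31.4
```

Call:
move_arm(steps=[0,0,0,0,0,0,1,0,0,0,0,0,0,1,0,0,0,0,0,0,1,0,0,0,0,0,0,1])

```text
time_s: 4.2
tcp_pos: [0.5845, 0.3723, 0.0267]
ee_rot: [[1.0, 0.001, 0.003], [0.001, -1.0, 0.003], [0.003, -0.003, -1.0]]
ft_force: [-1.2, 1.0, 6.5]
width: 0.0596
finger_force: 32.0
```

Call:
move_arm(steps=[0,0,0.1,0,0,0,1,0,0,0.4,0,0,0,1,0,0,0.8,0,0,0,1,0,0,1,0,0,0,1,0,0,1,0,0,0,1])

```text
time_s: 4.7
tcp_pos: [0.5851, 0.3723, 0.1294]
ee_rot: [[1.0, 0.0, 0.005], [0.0, -1.0, 0.005], [0.005, -0.005, -1.0]]
ft_force: [-0.3, -0.0, -1.6]
width: 0.0592
finger_force: 33.2
```

```bash
python3 - <<'E'
from meas import *
c=camera("scene");s=r.sense();print(s["tcp_pos"],s["width"])
cv2.imwrite("pics/c2.png",cv2.resize(c["frame"][60:300,300:540,::-1],None,fx=2.4,fy=2.4))
E
```

```text
[0.58398147 0.3715595  0.12684275] 0.05963811394268343
```

View pics/c2.png

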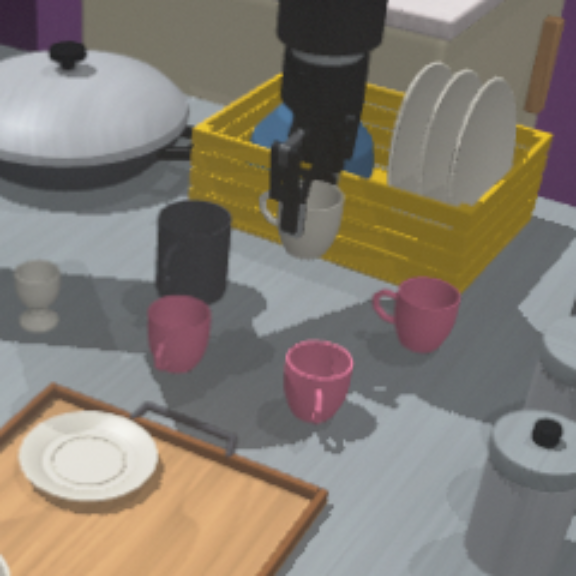

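```bash
cat > held.py <<'E'
from meas import *
import sys
k=sys.argv[1]; 
s=r.sense();z=float(sys.argv[2])+s["tcp_pos"][2]; print("tcp",np.round(s["tcp_pos"],4),"underside z",z)
for n in("scene","top"):
    c=camera(n)
    print(n,[(np.round(d["uv"],1).tolist(),round(d["conf"],2),world(c,d["uv"],z).round(4)) for d in finder.mark_of(k,n)][:4])
    X=cloud(c);f=c["frame"].astype(int)
    m=(np.hypot(X[...,0]-s["tcp_pos"][0],X[...,1]-s["tcp_pos"][1])<.06)&(X[...,2]>z)&(X[...,2]<z+.1)&(f.min(2)>75)
    P=X[m]
    for a in np.arange(0,.08,.01):
        Q=P[(P[:,2]>z+a)&(P[:,2]<z+a+.01)]
        if len(Q)>3:print(round(a,2),len(Q),Q.min(0).round(3)[:2],Q.max(0).round(3)[:2])
E
python3 held.py cup -0.027
```

```text
tcp [0.584  0.3716 0.1268] underside z 0.09984275346035665
scene [([376.6, 210.6], 0.84, array([0.5922, 0.1468, 0.0998])), ([423.4, 164.4], 0.8, array([0.5809, 0.37  , 0.0998])), ([433.7, 230.6], 0.71, array([0.7189, 0.1566, 0.0998])), ([477.5, 202.5], 0.59, array([0.749 , 0.2983, 0.0998]))]
0.0 37 [0.571 0.348] [0.608 0.37 ]
0.01 66 [0.544 0.344] [0.613 0.375]
0.02 90 [0.536 0.34 ] [0.616 0.383]
0.03 106 [0.531 0.334] [0.617 0.404]
0.04 141 [0.534 0.335] [0.618 0.404]
0.05 136 [0.541 0.334] [0.618 0.405]
0.06 29 [0.58  0.334] [0.616 0.401]
top [([198.6, 178.1], 0.68, array([0.6335, 0.2612, 0.0998])), ([203.7, 239.0], 0.64, array([0.4947, 0.2442, 0.0998])), ([135.3, 164.5], 0.59, array([0.664 , 0.4046, 0.0998])), ([149.1, 203.0], 0.53, array([0.5752, 0.3687, 0.0998]))]
0.0 109 [0.567 0.36 ] [0.588 0.393]
0.01 32 [0.537 0.368] [0.581 0.395]
0.02 34 [0.531 0.344] [0.576 0.396]
0.03 30 [0.528 0.333] [0.572 0.395]
0.04 61 [0.528 0.341] [0.57  0.405]
0.05 58 [0.536 0.341] [0.57  0.395]
0.06 11 [0.552 0.345] [0.564 0.39 ]
```

Call:
move_arm(steps=[0,-0.4,0.2,0,0,0,1,0,-0.8,0.2,0,0,0,1,0,-1,0.2,0,0,0,1,0,-1,0.2,0,0,0,1])

```text
time_s: 5.35
tcp_pos: [0.5828, 0.2681, 0.1435]
ee_rot: [[1.0, -0.003, -0.002], [-0.003, -1.0, -0.001], [-0.002, 0.001, -1.0]]
ft_force: [0.8, -0.0, -2.2]
width: 0.0595
finger_force: 33.5
```

Call:
move_arm(steps=[-0.2,-0.4,0,0,0,0,1,-0.3,-0.8,0,0,0,0,1,-0.3,-1,0,0,0,0,1,-0.3,-1,0,0,0,0,1])

```text
time_s: 5.75
tcp_pos: [0.553, 0.1691, 0.144]
ee_rot: [[1.0, -0.002, -0.001], [-0.002, -1.0, -0.001], [-0.001, 0.001, -1.0]]
ft_force: [0.5, -0.3, -2.0]
width: 0.0597
finger_force: 33.6
```

Call:
move_arm(steps=[-0.18,-0.4,0,0,0,0,1,-0.18,-0.7,-0.2,0,0,0,1,-0.18,-0.94,-0.5,0,0,0,1,-0.18,-0.94,-0.5,0,0,0,1,-0.18,-0.94,-0.5,0,0,0,1])

```text
time_s: 6.25
tcp_pos: [0.5359, 0.0772, 0.0935]
ee_rot: [[1.0, -0.001, -0.001], [-0.001, -1.0, -0.001], [-0.001, 0.001, -1.0]]
ft_force: [0.2, -0.1, -1.0]
width: 0.0595
finger_force: 33.9
```

```bash
python3 held.py cup -0.027
```

```text
tcp [0.5359 0.0772 0.0935] underside z 0.06654978720781886
scene [([429.6, 227.9], 0.78, array([0.6914, 0.2002, 0.0665])), ([334.2, 228.1], 0.67, array([0.5308, 0.0817, 0.0665])), ([478.6, 202.4], 0.65, array([0.7361, 0.3485, 0.0665])), ([371.4, 210.3], 0.55, array([0.5589, 0.1809, 0.0665]))]
0.0 29 [0.533 0.056] [0.561 0.075]
0.01 62 [0.528 0.052] [0.565 0.084]
0.02 117 [0.493 0.051] [0.567 0.108]
0.03 158 [0.514 0.041] [0.569 0.109]
0.04 158 [0.51  0.035] [0.57 0.11]
0.05 181 [0.508 0.037] [0.57  0.125]
0.06 64 [0.509 0.042] [0.569 0.123]
0.07 11 [0.544 0.043] [0.55  0.134]
top [([202.8, 178.7], 0.94, array([0.6414, 0.2579, 0.0665])), ([138.3, 165.2], 0.78, array([0.6723, 0.4077, 0.0665])), ([278.6, 226.2], 0.67, array([0.531 , 0.0813, 0.0665])), ([202.2, 237.1], 0.54, array([0.5047, 0.2538, 0.0665]))]
0.0 46 [0.518 0.06 ] [0.532 0.096]
0.01 18 [0.498 0.057] [0.531 0.098]
0.02 4 [0.493 0.055] [0.532 0.099]
0.03 14 [0.487 0.058] [0.524 0.114]
0.04 35 [0.481 0.036] [0.528 0.118]
0.05 57 [0.482 0.043] [0.525 0.113]
0.06 38 [0.504 0.051] [0.524 0.103]
```

Call:
move_arm(steps=[0,0,-0.25,0,0,0,1,0,0,-0.42,0,0,0,1,0,0,-0.52,0,0,0,1,0,0,-0.54,0,0,0,1,0,0,-0.54,0,0,0,1])

```text
time_s: 6.95
tcp_pos: [0.5358, 0.0774, 0.0406]
ee_rot: [[1.0, 0.001, 0.0], [0.001, -1.0, -0.0], [0.0, 0.0, -1.0]]
ft_force: [0.7, -0.1, -2.0]
width: 0.0597
finger_force: 33.9
```

Call:
move_arm(steps=[0,0,-0.01,0,0,0,1,0,0,-0.02,0,0,0,1])

```text
time_s: 7.15
tcp_pos: [0.536, 0.0773, 0.0391]
ee_rot: [[1.0, 0.0, 0.001], [0.0, -1.0, 0.001], [0.001, -0.001, -1.0]]
ft_force: [-0.3, 1.1, -2.0]
width: 0.0593
finger_force: 33.9
```

Call:
move_arm(steps=[0,0,-0.01,0,0,0,1,0,0,-0.02,0,0,0,1])

```text
time_s: 7.35
tcp_pos: [0.5357, 0.0771, 0.0366]
ee_rot: [[1.0, -0.0, 0.001], [-0.0, -1.0, 0.0], [0.001, -0.0, -1.0]]
ft_force: [-1.9, 1.5, 7.6]
width: 0.0592
finger_force: 34.8
```

Call:
move_arm(steps=[0,0,-0.01,0,0,0,1,0,0,-0.01,0,0,0,1])

```text
time_s: 7.55
tcp_pos: [0.5361, 0.0772, 0.0366]
ee_rot: [[1.0, 0.001, 0.001], [0.001, -1.0, 0.0], [0.001, -0.0, -1.0]]
ft_force: [-3.1, 0.7, 11.2]
width: 0.0593
finger_force: 34.8
```

Call:
move_arm(steps=[0,0,0.01,0,0,0,0,0,0,0.01,0,0,0,-0.6,0,0,0.01,0,0,0,-1,0,0,0.01,0,0,0,-1,0,0,0.01,0,0,0,-1])

```text
time_s: 8.05
tcp_pos: [0.5354, 0.077, 0.0362]
ee_rot: [[1.0, -0.0, -0.0], [-0.0, -1.0, -0.0], [-0.0, 0.0, -1.0]]
ft_force: [0.2, -0.5, -0.7]
width: 0.0855
finger_force: 0.0
```

Call:
move_arm(steps=[0,0,0.1,0,0,0,-1,0,0,0.4,0,0,0,-1,0,0,0.8,0,0,0,-1,0,0,1,0,0,0,-1])

```text
time_s: 8.45
tcp_pos: [0.5368, 0.0774, 0.1402]
ee_rot: [[1.0, 0.001, 0.004], [0.001, -1.0, 0.001], [0.004, -0.001, -1.0]]
ft_force: [1.4, 0.4, 0.3]
width: 0.0854
finger_force: 0.0
```

```bash
python3 - <<'E'
from meas import *
s=r.sense();print(s["tcp_pos"],s["width"])
for n in("scene","top"):
    c=camera(n);X=cloud(c)
    for k,z in(("saucer",.004),("cup",.01),("egg_cup",0)): print(n,k,[(round(d["conf"],2),world(c,d["uv"],z).round(4)) for d in finder.mark_of(k,n)][:4])
    P=near(X,(.538,.076),.06,.065,.08);print(len(P),P.min(0),P.max(0))
    if n=="scene":
        cv2.imwrite("pics/c3.png",cv2.resize(c["frame"][150:300,240:440,::-1],None,fx=3,fy=3))
E
```

```text
[0.53679872 0.07740913 0.14022881] 0.08538087246315737
scene saucer [(0.64, array([0.5363, 0.0835, 0.004 ]))]
scene cup [(0.92, array([0.6701, 0.2606, 0.01  ])), (0.75, array([0.524 , 0.0728, 0.01  ])), (0.69, array([0.5165, 0.2547, 0.01  ]))]
scene egg_cup [(0.64, array([0.3621, 0.2303, 0.    ]))]
173 [0.50722854 0.04875463 0.06507248] [0.56892834 0.11200482 0.07265606]
top saucer [(0.71, array([0.5344, 0.073 , 0.004 ]))]
top cup [(0.86, array([0.531 , 0.0786, 0.01  ])), (0.78, array([0.5163, 0.2625, 0.01  ])), (0.75, array([0.6554, 0.268 , 0.01  ])), (0.57, array([0.6891, 0.4336, 0.01  ]))]
top egg_cup []
70 [0.4987334  0.04841237 0.06501889] [0.541679   0.1077041  0.07633476]
```

View pics/c3.png

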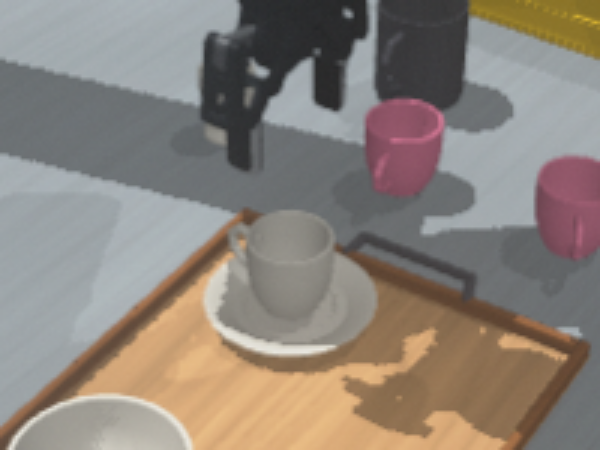

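The cup stands upright in the middle of the saucer (crop (290,265)). Next is the egg cup.

Call:
move_arm(steps=[-0.9,0.8,0,0,0,0,-1,-0.9,0.8,0,0,0,0,-1,-0.9,0.8,0,0,0,0,-1,-0.9,0.8,0,0,0,0,-1])

```text
time_s: 9.25
tcp_pos: [0.4435, 0.158, 0.1359]
ee_rot: [[1.0, 0.003, -0.001], [0.003, -1.0, -0.0], [-0.001, 0.0, -1.0]]
ft_force: [0.1, -0.6, -0.2]
width: 0.0857
finger_force: 0.0
```

Call:
move_arm(steps=[-0.89,0.79,0,0,0,0,-1,-0.89,0.79,0,0,0,0,-1,-0.89,0.79,0,0,0,0,-1,-0.89,0.79,0,0,0,0,-1,-0.89,0.79,0,0,0,0,-1])

```text
time_s: 9.75
tcp_pos: [0.3564, 0.236, 0.136]
ee_rot: [[1.0, 0.001, -0.0], [0.001, -1.0, -0.001], [-0.0, 0.001, -1.0]]
ft_force: [0.6, -0.2, 0.9]
width: 0.0853
finger_force: 0.0
```

```bash
python3 - <<'E'
from meas import *
s=r.sense();print(s["tcp_pos"],s["width"],np.array(s["q"]).round(1))
for n in("scene","top"):
    c=camera(n);X=cloud(c)
    for k,z in(("egg_cup",0),): print(n,k,[(round(d["conf"],2),world(c,d["uv"],z).round(4)) for d in finder.mark_of(k,n)][:4])
    P=near(X,(.356,.236),.04,.05,.07);P=P[P[:,2]>-1];print(len(P),enc(P) if len(P) else '')
E
```

```text
[0.35643849 0.23603341 0.13602484] 0.08532332961732439 [ 60.2   2.  -36.8   0.  -51.2  29.9]
scene egg_cup [(0.68, array([0.3585, 0.2337, 0.    ]))]
183 [0.3563 0.238  0.0269]
top egg_cup [(0.69, array([0.355 , 0.2407, 0.    ])), (0.59, array([ 0.6006, -0.0348,  0.    ]))]
41 [0.3482 0.2311 0.0215]
```

Call:
move_arm(steps=[0,0.01,-0.4,0,0,0,-1,0,0.01,-0.7,0,0,0,-1,0,0.01,-0.9,0,0,0,-1,0,0.01,-1,0,0,0,-1,0,0.01,-1,0,0,0,-1])

```text
time_s: 10.45
tcp_pos: [0.3564, 0.2359, 0.0352]
ee_rot: [[1.0, -0.001, -0.001], [-0.001, -1.0, -0.003], [-0.001, 0.003, -1.0]]
ft_force: [1.7, 0.3, 0.7]
width: 0.0855
finger_force: 0.0
```

Call:
move_arm(steps=[0,0,0,0,0,0,-0.2,0,0,0,0,0,0,0.2,0,0,0,0,0,0,1,0,0,0,0,0,0,1,0,0,0,0,0,0,1])

```text
time_s: 10.95
tcp_pos: [0.3569, 0.2377, 0.0374]
ee_rot: [[1.0, 0.0, 0.001], [0.0, -1.0, 0.002], [0.001, -0.002, -1.0]]
ft_force: [-0.4, -1.2, 5.0]
width: 0.0463
finger_force: 30.0
```

Call:
move_arm(steps=[0,0,0.1,0,0,0,1,0,0,0.4,0,0,0,1,0,0,0.8,0,0,0,1,0,0,1,0,0,0,1,0,0,1,0,0,0,1])

```text
time_s: 11.45
tcp_pos: [0.3576, 0.2388, 0.1403]
ee_rot: [[1.0, 0.001, 0.004], [0.001, -1.0, 0.006], [0.004, -0.006, -1.0]]
ft_force: [0.0, 0.3, -1.2]
width: 0.0463
finger_force: 31.4
```

```bash
python3 held.py egg_cup -0.036; python3 - <<'E'
from meas import *
c=camera("scene");cv2.imwrite("pics/c4.png",cv2.resize(c["frame"][90:240,240:420,::-1],None,fx=3,fy=3))
E
```

```text
tcp [0.3576 0.2388 0.1403] underside z 0.10428351884863629
scene [([316.7, 159.7], 0.83, array([0.3673, 0.2328, 0.1043]))]
0.0 97 [0.342 0.218] [0.379 0.257]
0.01 22 [0.354 0.228] [0.369 0.242]
0.02 26 [0.356 0.221] [0.377 0.245]
0.03 46 [0.341 0.21 ] [0.381 0.262]
0.04 106 [0.341 0.205] [0.383 0.268]
0.05 111 [0.341 0.209] [0.383 0.269]
0.06 28 [0.345 0.21 ] [0.382 0.279]
0.07 11 [0.366 0.211] [0.371 0.276]
top [([282.5, 228.8], 0.69, array([0.518 , 0.0707, 0.1043])), ([203.5, 304.1], 0.48, array([0.3519, 0.2381, 0.1043]))]
0.0 10 [0.333 0.219] [0.343 0.234]
0.04 6 [0.331 0.202] [0.348 0.23 ]
0.05 14 [0.33  0.217] [0.339 0.231]
```

View pics/c4.png

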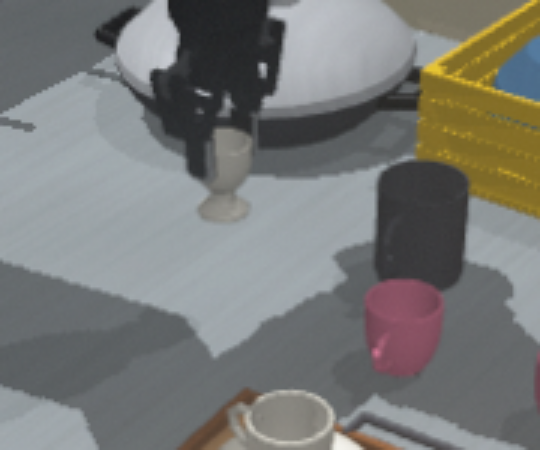

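Call:
move_arm(steps=[0.3,-0.4,0.3,0,0,0,1,0.7,-0.8,0.3,0,0,0,1,0.8,-1,0.3,0,0,0,1,0.8,-1,0.3,0,0,0,1,0.8,-1,0.3,0,0,0,1])

```text
time_s: 12.2
tcp_pos: [0.4362, 0.1359, 0.1652]
ee_rot: [[1.0, -0.003, -0.002], [-0.003, -1.0, -0.002], [-0.002, 0.002, -1.0]]
ft_force: [-0.5, -0.5, -2.0]
width: 0.0463
finger_force: 31.8
```

Call:
move_arm(steps=[0.4,-0.4,0,0,0,0,1,0.7,-0.7,0,0,0,0,1,0.8,-1,0,0,0,0,1,0.8,-1,0,0,0,0,1])

```text
time_s: 12.6
tcp_pos: [0.5166, 0.0353, 0.165]
ee_rot: [[1.0, -0.002, -0.002], [-0.002, -1.0, -0.001], [-0.002, 0.001, -1.0]]
ft_force: [0.3, 0.2, -2.3]
width: 0.0464
finger_force: 31.9
```

Call:
move_arm(steps=[0.4,-0.4,0,0,0,0,1,0.7,-0.7,0,0,0,0,1,0.8,-1,0,0,0,0,1,0.8,-1,0,0,0,0,1])

```text
time_s: 13.0
tcp_pos: [0.5969, -0.0644, 0.1648]
ee_rot: [[1.0, -0.002, -0.002], [-0.002, -1.0, -0.001], [-0.002, 0.001, -1.0]]
ft_force: [-0.5, 0.6, -1.2]
width: 0.0463
finger_force: 32.0
```

Call:
move_arm(steps=[0.4,-0.4,0,0,0,0,1,0.67,-0.7,-0.2,0,0,0,1,0.67,-0.87,-0.5,0,0,0,1,0.67,-0.87,-0.8,0,0,0,1,0.67,-0.87,-0.8,0,0,0,1])

```text
time_s: 13.5
tcp_pos: [0.6598, -0.1486, 0.0808]
ee_rot: [[1.0, -0.001, -0.01], [-0.001, -1.0, 0.001], [-0.01, -0.001, -1.0]]
ft_force: [-0.2, 0.6, -1.4]
width: 0.0463
finger_force: 32.0
```

```bash
python3 held.py egg_cup -0.036 | grep -v top
```

```text
tcp [ 0.6598 -0.1486  0.0808] underside z 0.04475417374324913
scene [([314.8, 334.5], 0.82, array([ 0.6632, -0.1535,  0.0448])), ([120.6, 381.8], 0.69, array([ 0.476 , -0.4176,  0.0448]))]
0.0 279 [ 0.608 -0.179] [ 0.681 -0.127]
0.01 35 [ 0.61  -0.182] [ 0.67  -0.144]
0.02 41 [ 0.645 -0.163] [ 0.676 -0.13 ]
0.03 112 [ 0.642 -0.176] [ 0.683 -0.126]
0.04 151 [ 0.644 -0.183] [ 0.683 -0.117]
0.05 193 [ 0.637 -0.177] [ 0.684 -0.109]
0.06 74 [ 0.638 -0.177] [ 0.684 -0.109]
0.07 27 [ 0.65  -0.176] [ 0.673 -0.111]
0.0 84 [ 0.604 -0.176] [ 0.66  -0.122]
0.01 54 [ 0.606 -0.173] [ 0.658 -0.124]
0.03 93 [ 0.649 -0.168] [ 0.669 -0.134]
0.04 21 [ 0.637 -0.176] [ 0.662 -0.119]
0.05 30 [ 0.636 -0.185] [ 0.659 -0.114]
0.06 63 [ 0.636 -0.184] [ 0.654 -0.113]
0.07 11 [ 0.637 -0.177] [ 0.652 -0.119]
```

Call:
move_arm(steps=[0,0,-0.15,0,0,0,1,0,0,-0.28,0,0,0,1,0,0,-0.35,0,0,0,1,0,0,-0.38,0,0,0,1,0,0,-0.38,0,0,0,1])

```text
time_s: 14.2
tcp_pos: [0.6631, -0.1501, 0.0476]
ee_rot: [[1.0, -0.0, -0.001], [-0.0, -1.0, -0.0], [-0.001, 0.0, -1.0]]
ft_force: [0.3, -0.1, -1.3]
width: 0.0463
finger_force: 32.0
```

Call:
move_arm(steps=[0,0,-0.01,0,0,0,1,0,0,-0.02,0,0,0,1])

```text
time_s: 14.4
tcp_pos: [0.6638, -0.1501, 0.0467]
ee_rot: [[1.0, -0.0, 0.001], [-0.0, -1.0, -0.0], [0.001, 0.0, -1.0]]
ft_force: [-0.5, -0.0, -0.8]
width: 0.046
finger_force: 32.0
```

Call:
move_arm(steps=[0,0,-0.01,0,0,0,1,0,0,-0.02,0,0,0,1,0,0,-0.03,0,0,0,1])

```text
time_s: 14.7
tcp_pos: [0.6635, -0.15, 0.0434]
ee_rot: [[1.0, -0.0, 0.0], [-0.0, -1.0, -0.0], [0.0, 0.0, -1.0]]
ft_force: [0.8, -0.3, -0.9]
width: 0.0464
finger_force: 32.0
```

Call:
move_arm(steps=[0,0,-0.01,0,0,0,1,0,0,-0.02,0,0,0,1])

```text
time_s: 14.9
tcp_pos: [0.6636, -0.1501, 0.0416]
ee_rot: [[1.0, 0.0, 0.0], [0.0, -1.0, -0.0], [0.0, 0.0, -1.0]]
ft_force: [-1.6, 1.6, 6.3]
width: 0.0461
finger_force: 32.6
```

Call:
move_arm(steps=[0,0,-0.01,0,0,0,1,0,0,-0.01,0,0,0,1])

```text
time_s: 15.1
tcp_pos: [0.6638, -0.15, 0.0416]
ee_rot: [[1.0, 0.0, 0.001], [0.0, -1.0, -0.0], [0.001, 0.0, -1.0]]
ft_force: [-2.4, 0.7, 6.7]
width: 0.0462
finger_force: 32.5
```

Call:
move_arm(steps=[0,0,0,0,0,0,0,0,0,0,0,0,0,-0.6,0,0,0,0,0,0,-1,0,0,0,0,0,0,-1])

```text
time_s: 15.5
tcp_pos: [0.6634, -0.15, 0.0402]
ee_rot: [[1.0, -0.0, -0.0], [-0.0, -1.0, 0.0], [-0.0, -0.0, -1.0]]
ft_force: [0.2, -0.2, 0.5]
width: 0.0846
finger_force: 0.0
```

Call:
move_arm(steps=[0,0,0.1,0,0,0,-1,0,0,0.4,0,0,0,-1,0,0,0.8,0,0,0,-1,0,0,1,0,0,0,-1])

```text
time_s: 15.9
tcp_pos: [0.665, -0.1503, 0.1447]
ee_rot: [[1.0, 0.001, 0.004], [0.001, -1.0, -0.001], [0.004, 0.001, -1.0]]
ft_force: [1.6, -1.0, 0.5]
width: 0.0857
finger_force: 0.0
```

Call:
move_arm(steps=[-0.2,-0.7,0.2,0,0,-0.1667,-1,-0.2,-0.7,0.2,0,0,-0.1667,-1,-0.2,-0.7,0.2,0,0,-0.1667,-1,-0.2,-0.7,0.2,0,0,-0.1667,-1,-0.2,-0.7,0.2,0,0,-0.1667,-1])

```text
time_s: 16.4
tcp_pos: [0.6434, -0.2204, 0.1611]
ee_rot: [[0.865, -0.501, 0.001], [-0.501, -0.865, -0.0], [0.001, -0.0, -1.0]]
ft_force: [0.6, 0.1, 0.5]
width: 0.0853
finger_force: 0.0
```

Call:
move_arm(steps=[-0.2,-0.8,0,0,0,-0.1667,-1,-0.2,-0.8,0,0,0,-0.1667,-1,-0.2,-0.8,0,0,0,-0.1667,-1,-0.2,-0.8,0,0,0,-0.1667,-1,-0.2,-0.8,0,0,0,-0.1667,-1])

```text
time_s: 16.9
tcp_pos: [0.6234, -0.3002, 0.1605]
ee_rot: [[0.501, -0.866, -0.0], [-0.866, -0.501, -0.0], [0.0, 0.0, -1.0]]
ft_force: [-0.3, -0.1, -0.1]
width: 0.0854
finger_force: 0.0
```

Call:
move_arm(steps=[-0.33,-0.81,0,0,0,-0.1667,-1,-0.33,-0.81,0,0,0,-0.1667,-1,-0.33,-0.81,0,0,0,-0.1667,-1,-0.33,-0.81,0,0,0,-0.1667,-1,-0.33,-0.81,0,0,0,-0.1667,-1])

```text
time_s: 17.4
tcp_pos: [0.5904, -0.381, 0.1605]
ee_rot: [[0.002, -1.0, 0.0], [-1.0, -0.002, -0.0], [0.0, -0.0, -1.0]]
ft_force: [-0.2, 1.0, 0.2]
width: 0.085
finger_force: 0.0
```

```bash
python3 - <<'E'
from meas import *
s=r.sense();print(s["tcp_pos"],np.array(s["q"]).round(1))
for n in("scene","top"):
    c=camera(n);X=cloud(c)
    for k,z in(("egg_cup",.004),("bowl",.004),("saucer",.004),("shaker",0)): print(n,k,[(round(d["conf"],2),world(c,d["uv"],z).round(4)) for d in finder.mark_of(k,n)][:2])
    P=near(X,(.59,-.381),.035,.03,.09);print(len(P),enc(P) if len(P) else '')
    P=near(X,(.664,-.15),.05,.06,.08);print(len(P),enc(P),P[:,2].max())
    if n=="scene": save(c,"s5.png")
E
```

```text
[ 0.59039732 -0.38103107  0.16046703] [-17.   25.7  -0.8   0.  -63.5  17.1]
scene egg_cup [(0.65, array([ 0.664 , -0.1495,  0.004 ]))]
scene bowl [(0.7, array([ 0.5572, -0.1394,  0.004 ]))]
scene saucer [(0.66, array([0.53  , 0.0902, 0.004 ]))]
scene shaker [(0.95, array([ 0.5925, -0.3822,  0.    ])), (0.72, array([ 0.5542, -0.1394,  0.    ]))]
779 [ 0.5945 -0.3803  0.0201]
219 [ 0.6639 -0.1495  0.0248] 0.06837603035397297
top egg_cup [(0.74, array([ 0.665 , -0.1537,  0.004 ]))]
top bowl [(0.57, array([ 0.5571, -0.149 ,  0.004 ]))]
top saucer []
top shaker []
289 [ 0.5888 -0.3816  0.0208]
99 [ 0.6606 -0.1497  0.0246] 0.07256412056180594
```

View pics/s5.png

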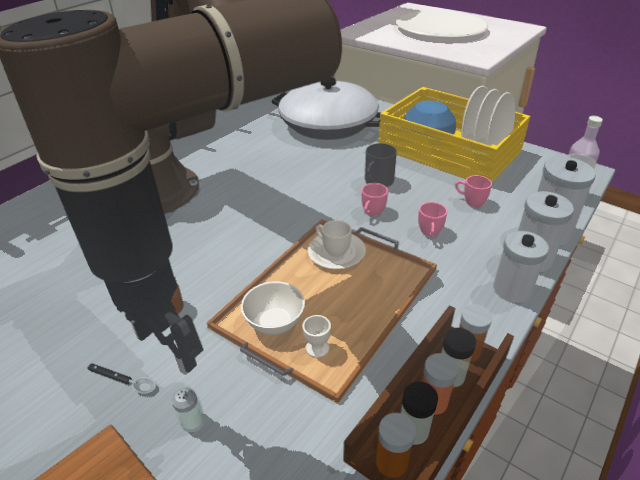

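Call:
move_arm(steps=[0,0,-0.4,0,0,0,-1,0,0,-0.7,0,0,0,-1,0,0,-0.9,0,0,0,-1,0,0,-1,0,0,0,-1])

```text
time_s: 18.3
tcp_pos: [0.5893, -0.3805, 0.0579]
ee_rot: [[-0.0, -1.0, -0.003], [-1.0, 0.0, 0.001], [-0.001, 0.003, -1.0]]
ft_force: [0.9, -0.2, -0.4]
width: 0.0853
finger_force: 0.0
```

Call:
move_arm(steps=[0,0,-0.25,0,0,0,-1,0,0,-0.42,0,0,0,-1,0,0,-0.42,0,0,0,-1,0,0,-0.42,0,0,0,-0.2,0,0,-0.42,0,0,0,0.2])

```text
time_s: 18.8
tcp_pos: [0.5915, -0.3815, 0.02]
ee_rot: [[0.0, -1.0, 0.002], [-1.0, -0.0, -0.001], [0.001, -0.002, -1.0]]
ft_force: [-0.3, 0.7, -0.3]
width: 0.059
finger_force: 0.0
```

Call:
move_arm(steps=[0,0,0,0,0,0,1,0,0,0,0,0,0,1,0,0,0,0,0,0,1,0,0,0,0,0,0,1])

```text
time_s: 19.2
tcp_pos: [0.5914, -0.3814, 0.0199]
ee_rot: [[0.0, -1.0, 0.002], [-1.0, -0.0, -0.001], [0.001, -0.002, -1.0]]
ft_force: [0.3, 1.0, 6.8]
width: 0.0384
finger_force: 30.6
```

Call:
move_arm(steps=[0,0,0.1,0,0,0,1,0,0,0.4,0,0,0,1,0,0,0.8,0,0,0,1,0,0,1,0,0,0,1,0,0,1,0,0,0,1])

```text
time_s: 19.7
tcp_pos: [0.5923, -0.3819, 0.1233]
ee_rot: [[0.0, -1.0, 0.006], [-1.0, -0.0, -0.003], [0.003, -0.006, -1.0]]
ft_force: [0.6, -0.4, -0.5]
width: 0.0387
finger_force: 30.6
```

```bash
python3 held.py shaker -0.02|head -12; python3 - <<'E'
from meas import *
c=camera("scene");cv2.imwrite("pics/c6.png",cv2.resize(c["frame"][270:450,100:300,::-1],None,fx=2.5,fy=2.5))
E
```

```text
tcp [ 0.5923 -0.3819  0.1233] underside z 0.10325665143415287
scene [([180.4, 383.3], 0.83, array([ 0.5961, -0.3783,  0.1033])), ([318.2, 350.2], 0.35, array([ 0.7176, -0.2117,  0.1033]))]
0.0 101 [ 0.588 -0.401] [ 0.613 -0.37 ]
0.01 71 [ 0.587 -0.401] [ 0.613 -0.377]
0.02 84 [ 0.567 -0.401] [ 0.624 -0.37 ]
0.03 92 [ 0.566 -0.401] [ 0.619 -0.388]
0.04 96 [ 0.566 -0.4  ] [ 0.62  -0.387]
0.05 84 [ 0.565 -0.399] [ 0.62  -0.388]
0.06 142 [ 0.544 -0.399] [ 0.642 -0.368]
0.07 40 [ 0.54  -0.396] [ 0.646 -0.369]
top [([483.7, 199.5], 0.72, array([ 0.588 , -0.3785,  0.1033]))]
0.0 24 [ 0.57  -0.373] [ 0.603 -0.36 ]
```

View pics/c6.png

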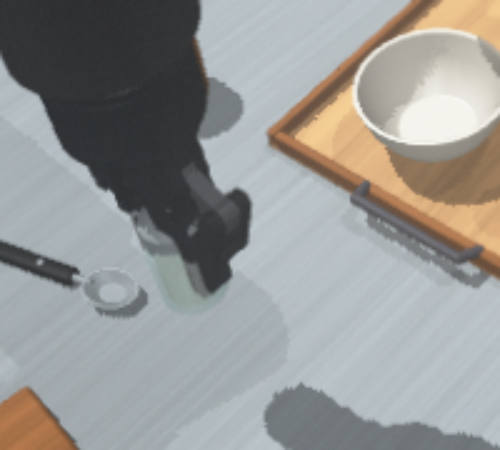

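Call:
move_arm(steps=[0,0.4,0.3,0,0,0,1,0,0.8,0.3,0,0,0,1,0,1,0.3,0,0,0,1,0,1,0.3,0,0,0,1])

```text
time_s: 20.35
tcp_pos: [0.5902, -0.2784, 0.1477]
ee_rot: [[0.002, -1.0, -0.001], [-1.0, -0.002, 0.001], [-0.001, 0.001, -1.0]]
ft_force: [-0.6, -0.2, -1.0]
width: 0.0384
finger_force: 30.7
```

Call:
move_arm(steps=[0.2,0.4,0,0,0,0,1,0.4,0.8,0,0,0,0,1,0.4,1,0,0,0,0,1,0.4,1,0,0,0,0,1])

```text
time_s: 20.75
tcp_pos: [0.6306, -0.179, 0.1471]
ee_rot: [[0.002, -1.0, -0.002], [-1.0, -0.002, 0.0], [-0.0, 0.002, -1.0]]
ft_force: [-0.3, 0.3, -0.2]
width: 0.0388
finger_force: 30.7
```

Call:
move_arm(steps=[0.2,0.4,0,0,0,0,1,0.35,0.8,0,0,0,0,1,0.35,1,0,0,0,0,1,0.35,1.0,-0.3,0,0,0,1,0.35,1.0,-0.3,0,0,0,1])

```text
time_s: 21.25
tcp_pos: [0.6627, -0.0813, 0.1138]
ee_rot: [[-0.001, -1.0, -0.008], [-1.0, 0.001, -0.0], [0.0, 0.008, -1.0]]
ft_force: [-0.7, -0.4, -2.7]
width: 0.0389
finger_force: 30.7
```

Call:
move_arm(steps=[0,0.07,-0.4,0,0,0,1,0,0.07,-0.7,0,0,0,1,0,0.07,-0.8,0,0,0,1,0,0.07,-0.85,0,0,0,1,0,0.07,-0.85,0,0,0,1])

```text
time_s: 21.75
tcp_pos: [0.6659, -0.0748, 0.0339]
ee_rot: [[-0.001, -1.0, 0.0], [-1.0, 0.001, -0.0], [0.0, -0.0, -1.0]]
ft_force: [-0.5, 0.1, -0.9]
width: 0.0386
finger_force: 30.7
```

Call:
move_arm(steps=[0,0,-0.03,0,0,0,1,0,0,-0.06,0,0,0,1,0,0,-0.07,0,0,0,1,0,0,-0.07,0,0,0,1])

```text
time_s: 22.15
tcp_pos: [0.6655, -0.0739, 0.0266]
ee_rot: [[-0.0, -1.0, 0.0], [-1.0, 0.0, 0.0], [-0.0, -0.0, -1.0]]
ft_force: [-0.6, -0.5, -1.1]
width: 0.0386
finger_force: 30.7
```

Call:
move_arm(steps=[0,0,-0.01,0,0,0,1,0,0,-0.02,0,0,0,1,0,0,-0.02,0,0,0,1])

```text
time_s: 22.45
tcp_pos: [0.6654, -0.074, 0.0242]
ee_rot: [[-0.0, -1.0, -0.0], [-1.0, 0.0, -0.0], [0.0, 0.0, -1.0]]
ft_force: [-0.6, 0.1, -0.2]
width: 0.0387
finger_force: 30.7
```

Call:
move_arm(steps=[0,0,-0.01,0,0,0,1,0,0,-0.02,0,0,0,1,0,0,-0.02,0,0,0,1])

```text
time_s: 22.75
tcp_pos: [0.6655, -0.0739, 0.0239]
ee_rot: [[0.0, -1.0, 0.001], [-1.0, -0.0, -0.0], [0.0, -0.001, -1.0]]
ft_force: [-5.3, 2.7, 11.2]
width: 0.0387
finger_force: 31.9
```

Call:
move_arm(steps=[0,0,0.01,0,0,0,0,0,0,0.01,0,0,0,-0.6,0,0,0.01,0,0,0,-1,0,0,0.01,0,0,0,-1])

```text
time_s: 23.15
tcp_pos: [0.6654, -0.074, 0.0231]
ee_rot: [[-0.0, -1.0, -0.0], [-1.0, 0.0, -0.0], [0.0, 0.0, -1.0]]
ft_force: [0.8, 0.3, 0.1]
width: 0.0832
finger_force: 0.0
```

Call:
move_arm(steps=[0,0,0.1,0,0,0,-1,0,0,0.4,0,0,0,-1,0,0,0.8,0,0,0,-1,0,0,1,0,0,0,-1])

```text
time_s: 23.55
tcp_pos: [0.667, -0.0741, 0.1276]
ee_rot: [[0.0, -1.0, 0.004], [-1.0, -0.0, -0.0], [0.0, -0.004, -1.0]]
ft_force: [0.4, -0.4, 0.3]
width: 0.0854
finger_force: 0.0
```

Call:
move_arm(steps=[-0.5,-0.8,0.4,0,0,-0.1,-1,-0.5,-0.8,0.4,0,0,-0.1,-1,-0.5,-0.8,0.4,0,0,-0.1,-1,-0.5,-0.8,0.4,0,0,-0.1,-1])

```text
time_s: 23.95
tcp_pos: [0.6154, -0.1551, 0.165]
ee_rot: [[-0.311, -0.95, 0.003], [-0.95, 0.311, 0.0], [-0.001, -0.002, -1.0]]
ft_force: [-0.1, 0.5, -1.3]
width: 0.0855
finger_force: 0.0
```

Call:
move_arm(steps=[-0.6,-0.8,0,0,0,-0.1,-1,-0.6,-0.8,0,0,0,-0.1,-1,-0.6,-0.8,0,0,0,-0.1,-1,-0.6,-0.8,0,0,0,-0.1,-1])

```text
time_s: 24.35
tcp_pos: [0.5553, -0.2342, 0.163]
ee_rot: [[-0.588, -0.809, -0.0], [-0.809, 0.588, 0.0], [0.0, 0.0, -1.0]]
ft_force: [-0.0, 0.2, -0.1]
width: 0.0856
finger_force: 0.0
```

Call:
move_arm(steps=[-0.6,-0.8,0,0,0,-0.1,-0.5,-0.6,-0.8,0,0,0,-0.1,-0.3,-0.6,-0.8,0,0,0,-0.1,-0.3,-0.6,-0.8,0,0,0,-0.1,-0.3])

```text
time_s: 24.75
tcp_pos: [0.4958, -0.3139, 0.163]
ee_rot: [[-0.808, -0.589, -0.0], [-0.589, 0.808, 0.0], [0.0, 0.0, -1.0]]
ft_force: [0.9, 0.2, 1.1]
width: 0.0551
finger_force: 0.0
```

Call:
move_arm(steps=[-0.6,-0.89,0,0,0,-0.1,-0.3,-0.6,-0.89,0,0,0,-0.1,-0.3,-0.6,-0.89,0,0,0,-0.1,-0.3,-0.6,-0.89,0,0,0,-0.1,-0.3])

```text
time_s: 25.15
tcp_pos: [0.4359, -0.4031, 0.1629]
ee_rot: [[-0.951, -0.31, -0.0], [-0.31, 0.951, 0.0], [0.0, 0.0, -1.0]]
ft_force: [0.0, 0.8, 0.2]
width: 0.0556
finger_force: 0.0
```

```bash
python3 - <<'E'
from meas import *
s=r.sense();print(s["tcp_pos"],s["width"],np.array(s["q"]).round(1))
for n in("scene","top"):
    c=camera(n);X=cloud(c)
    for k,z in(("egg_cup",.004),("bowl",.004),("saucer",.004),("shaker",.004),("spoon",.003)): print(n,k,[(round(d["conf"],2),world(c,d["uv"],z).round(4)) for d in finder.mark_of(k,n)][:2])
    d=(np.hypot(X[...,0]-.435,X[...,1]+.405)<.085)&(X[...,2]<.02)&(cc>0 if 0 else (c["frame"].max(2)<60));Q=X[d][:,:2]
    if len(Q)>10: print([np.round(v,3) for v in cv2.minAreaRect(Q.astype(np.float32))],len(Q))
    if n=="top": save(c,"t7.png")
    else: save(c,"s7.png")
E
```

```text
[ 0.43592898 -0.40308681  0.16290363] 0.055551039487226755 [-23.9  16.  -15.3  -0.  -58.7 -48. ]
scene egg_cup [(0.98, array([ 0.6671, -0.1508,  0.004 ]))]
scene bowl [(0.91, array([ 0.5568, -0.1378,  0.004 ])), (0.51, array([ 0.3714, -0.2533,  0.004 ]))]
scene saucer [(0.57, array([0.535 , 0.0809, 0.004 ])), (0.19, array([ 0.4432, -0.4052,  0.004 ]))]
scene shaker [(0.75, array([ 0.6582, -0.07  ,  0.004 ])), (0.4, array([ 0.4414, -0.4103,  0.004 ]))]
scene spoon [(0.74, array([ 0.4415, -0.401 ,  0.003 ]))]
[array([ 0.413, -0.411]), array([0.087, 0.012]), np.float64(17.22)] 160
top egg_cup [(0.92, array([ 0.661 , -0.1573,  0.004 ]))]
top bowl [(0.67, array([ 0.5575, -0.1387,  0.004 ]))]
top saucer [(0.85, array([0.536 , 0.0769, 0.004 ])), (0.19, array([0.4556, 0.3829, 0.004 ]))]
top shaker [(0.84, array([ 0.6661, -0.0746,  0.004 ]))]
top spoon [(0.64, array([ 0.4303, -0.402 ,  0.003 ]))]
[array([ 0.389, -0.416]), array([0.042, 0.008]), np.float64(18.525)] 45
```

View pics/s7.png

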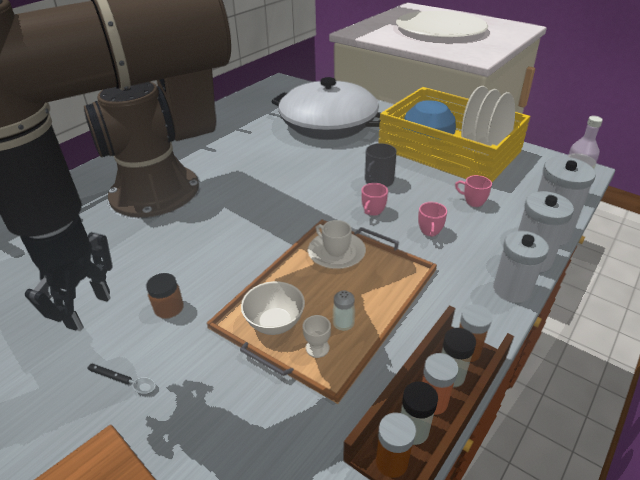

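The shaker (343,310) and egg cup (317,335) stand upright beside each other. Next is the spoon.

Call:
move_arm(steps=[0,0,-0.4,0,0,0,-0.3,0,0,-0.7,0,0,0,-0.3,0,0,-0.9,0,0,0,-0.3,0,0,-1,0,0,0,-0.3,0,0,-1,0,0,0,-0.3])

```text
time_s: 26.25
tcp_pos: [0.4347, -0.4027, 0.0621]
ee_rot: [[-0.951, -0.309, -0.002], [-0.309, 0.951, 0.001], [0.002, 0.002, -1.0]]
ft_force: [0.5, -0.1, 0.4]
width: 0.0555
finger_force: 0.0
```

Call:
move_arm(steps=[0,0,-0.25,0,0,0,-0.3,0,0,-0.45,0,0,0,-0.3,0,0,-0.55,0,0,0,-0.3,0,0,-0.58,0,0,0,-0.3,0,0,-0.58,0,0,0,-0.3])

```text
time_s: 26.75
tcp_pos: [0.4359, -0.4033, 0.006]
ee_rot: [[-0.951, -0.309, 0.001], [-0.309, 0.951, -0.001], [-0.0, -0.001, -1.0]]
ft_force: [-0.0, 0.1, 0.7]
width: 0.0554
finger_force: 0.0
```

Call:
move_arm(steps=[0,0,0,0,0,0,0.3,0,0,0,0,0,0,0.3])

```text
time_s: 26.95
tcp_pos: [0.4361, -0.4033, 0.0064]
ee_rot: [[-0.951, -0.309, 0.001], [-0.309, 0.951, -0.001], [-0.001, -0.001, -1.0]]
ft_force: [-0.3, 0.3, -0.4]
width: 0.03
finger_force: 0.0
```

Call:
move_arm(steps=[0,0,-0.02,0,0,0,0.3,0,0,-0.035,0,0,0,0.3,0,0,-0.035,0,0,0,0.3])

```text
time_s: 27.25
tcp_pos: [0.4353, -0.4029, 0.0017]
ee_rot: [[-0.951, -0.309, -0.0], [-0.309, 0.951, 0.0], [0.0, 0.0, -1.0]]
ft_force: [0.4, 0.0, -0.3]
width: 0.0299
finger_force: 0.0
```

Call:
move_arm(steps=[0,0,0,0,0,0,0.6,0,0,0,0,0,0,1,0,0,0,0,0,0,1,0,0,0,0,0,0,1])

```text
time_s: 27.65
tcp_pos: [0.4355, -0.4031, 0.0019]
ee_rot: [[-0.951, -0.309, 0.0], [-0.309, 0.951, -0.0], [-0.0, -0.0, -1.0]]
ft_force: [-1.1, -0.2, 2.1]
width: 0.0117
finger_force: 31.4
```

Gripped (11.7 mm opening). I'll lift gently.

Call:
move_arm(steps=[0,0,0.1,0,0,0,1,0,0,0.3,0,0,0,1,0,0,0.6,0,0,0,1,0,0,0.9,0,0,0,1,0,0,1,0,0,0,1])

```text
time_s: 28.15
tcp_pos: [0.4369, -0.4039, 0.1058]
ee_rot: [[-0.951, -0.309, 0.004], [-0.309, 0.951, -0.003], [-0.003, -0.004, -1.0]]
ft_force: [0.3, 0.4, -0.2]
width: 0.0117
finger_force: 31.2
```

```bash
python3 - <<'E'
from meas import *
s=r.sense();print(s["tcp_pos"],s["width"],s["finger_force"])
c=camera("scene");cv2.imwrite("pics/c8.png",cv2.resize(c["frame"][230:420,40:240,::-1],None,fx=3,fy=3))
X=cloud(c);z=s["tcp_pos"][2]
d=(np.hypot(X[...,0]-.435,X[...,1]+.403)<.085)&(np.abs(X[...,2]-z)<.025);d[:, :]&=True
P=X[d];u=(P[:,:2]-[.4355,-.403])@[.951,.309]
for a in np.arange(-.08,.08,.02):
    Q=P[(u>a)&(u<a+.02)]
    if len(Q)>2: print(round(a,2),len(Q),np.median(Q[:,2]-z).round(4),Q[:,2].min()-z,Q[:,2].max()-z)
E
```

```text
[ 0.43686009 -0.4039257   0.1057827 ] 0.011723298312630828 31.196070313453674
-0.06 13 0.0069 0.00591324765844807 0.008705065897202241
-0.02 36 0.0168 0.004691167001426508 0.02489810658522182
0.0 294 0.0118 -0.0011558146218632187 0.024967266734629012
0.02 106 0.0048 -0.0011367444629200169 0.009190448447743776
0.04 186 0.0013 -0.0028082804307552334 0.008892732609801682
0.06 53 0.0055 0.00047073102785290255 0.00822863303377773
```

View pics/c8.png

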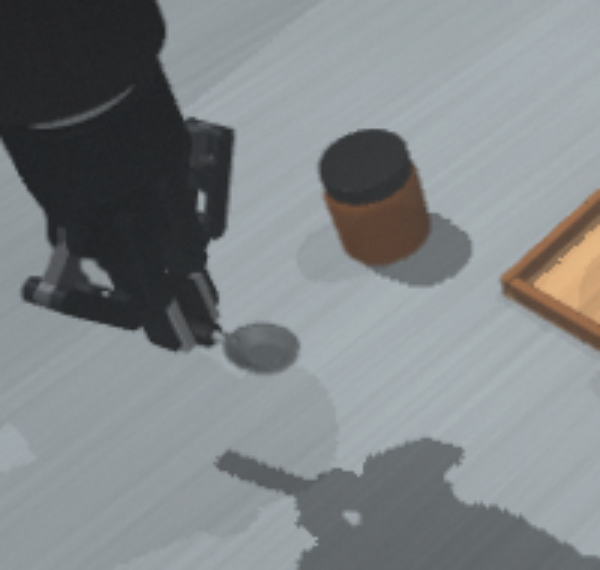

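Call:
move_arm(steps=[0.1,0.4,0.3,0,0,-0.1,1,0.3,0.8,0.3,0,0,-0.1,1,0.3,0.9,0.3,0,0,-0.1,1,0.3,0.9,0.3,0,0,-0.1,1])

```text
time_s: 28.6
tcp_pos: [0.4655, -0.3112, 0.1316]
ee_rot: [[-1.0, -0.001, -0.0], [-0.001, 1.0, 0.001], [0.0, 0.001, -1.0]]
ft_force: [0.4, -0.6, -0.3]
width: 0.0116
finger_force: 31.2
```

Call:
move_arm(steps=[0.1,0.4,0,0,0,0,1,0.3,0.8,0,0,0,0,1,0.3,0.9,0,0,0,0,1,0.3,0.9,0,0,0,0,1])

```text
time_s: 29.0
tcp_pos: [0.4952, -0.2221, 0.1312]
ee_rot: [[-1.0, -0.002, -0.001], [-0.002, 1.0, 0.0], [0.001, 0.0, -1.0]]
ft_force: [-0.3, -0.5, -0.7]
width: 0.0115
finger_force: 31.2
```

Call:
move_arm(steps=[0.1,0.4,0,0,0,0,1,0.3,0.8,0,0,0,0,1,0.3,0.9,0,0,0,0,1,0.3,0.9,0,0,0,0,1])

```text
time_s: 29.4
tcp_pos: [0.5252, -0.1328, 0.1313]
ee_rot: [[-1.0, -0.001, -0.001], [-0.001, 1.0, -0.0], [0.001, -0.0, -1.0]]
ft_force: [-0.1, -0.4, 0.2]
width: 0.0122
finger_force: 31.2
```

Call:
move_arm(steps=[0.1,0.4,0,0,0,0,1,0.19,0.8,0,0,0,0,1,0.19,0.94,-0.2,0,0,0,1,0.19,0.94,-0.4,0,0,0,1,0.19,0.94,-0.4,0,0,0,1])

```text
time_s: 29.9
tcp_pos: [0.5421, -0.0405, 0.0892]
ee_rot: [[-1.0, 0.001, -0.005], [0.001, 1.0, -0.001], [0.005, -0.001, -1.0]]
ft_force: [-0.1, 0.1, -0.9]
width: 0.012
finger_force: 31.2
```

```bash
python3 - <<'E'
from meas import *
s=r.sense();print(s["tcp_pos"],s["width"],s["finger_force"])
c=camera("scene");save(c,"s9.png");X=cloud(c)
for n in("scene","top"):
  c=camera(n)
  print([(round(d["conf"],2),world(c,d["uv"],.09).round(4)) for d in finder.mark_of("spoon",n)][:2],[(round(d["conf"],2),world(c,d["uv"],.004).round(4)) for d in finder.mark_of("bowl",n)][:1])
  X=cloud(c);P=near(X,(.56,-.149),.075,.045,.062);print(enc(P))
E
```

```text
[ 0.54210595 -0.04045927  0.08918598] 0.011957188123893901 31.196313500404358
[(0.59, array([ 0.5437, -0.0399,  0.09  ]))] [(0.64, array([ 0.5617, -0.1426,  0.004 ]))]
[ 0.5613 -0.1476  0.0592]
[(0.7, array([ 0.5376, -0.0396,  0.09  ]))] [(0.95, array([ 0.5617, -0.1486,  0.004 ]))]
[ 0.5589 -0.1492  0.0581]
```

View pics/s9.png

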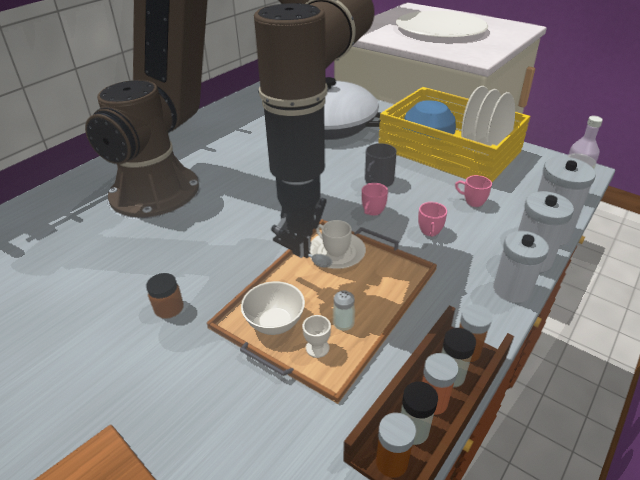

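Call:
move_arm(steps=[0,0,-0.25,0,0,0,1,0,0,-0.5,0,0,0,1,0,0,-0.65,0,0,0,1,0,0,-0.75,0,0,0,1,0,0,-0.75,0,0,0,1])

```text
time_s: 30.75
tcp_pos: [0.5439, -0.0393, 0.016]
ee_rot: [[-1.0, 0.001, -0.002], [0.001, 1.0, -0.0], [0.002, -0.0, -1.0]]
ft_force: [-0.2, 0.4, 0.2]
width: 0.0115
finger_force: 31.2
```

Call:
move_arm(steps=[0,0,-0.02,0,0,0,1,0,0,-0.03,0,0,0,1,0,0,-0.03,0,0,0,1])

```text
time_s: 31.05
tcp_pos: [0.5449, -0.0389, 0.0144]
ee_rot: [[-1.0, 0.0, 0.001], [0.0, 1.0, 0.0], [-0.001, 0.0, -1.0]]
ft_force: [1.4, 0.0, 0.6]
width: 0.0116
finger_force: 31.2
```

Call:
move_arm(steps=[0,0,-0.02,0,0,0,1,0,0,-0.04,0,0,0,1,0,0,-0.05,0,0,0,1,0,0,-0.05,0,0,0,1])

```text
time_s: 31.45
tcp_pos: [0.5443, -0.039, 0.0086]
ee_rot: [[-1.0, 0.0, -0.0], [0.0, 1.0, -0.0], [0.0, -0.0, -1.0]]
ft_force: [-0.7, -0.8, 0.2]
width: 0.012
finger_force: 31.2
```

Call:
move_arm(steps=[0,0,-0.01,0,0,0,1,0,0,-0.02,0,0,0,1,0,0,-0.02,0,0,0,1])

```text
time_s: 31.75
tcp_pos: [0.5443, -0.039, 0.0066]
ee_rot: [[-1.0, 0.0, -0.0], [0.0, 1.0, -0.0], [0.0, -0.0, -1.0]]
ft_force: [0.4, -0.1, 0.2]
width: 0.012
finger_force: 31.2
```

Call:
move_arm(steps=[0,0,-0.01,0,0,0,1,0,0,-0.015,0,0,0,1,0,0,-0.015,0,0,0,1])

```text
time_s: 32.05
tcp_pos: [0.5445, -0.039, 0.0059]
ee_rot: [[-1.0, 0.0, 0.0], [0.0, 1.0, -0.0], [-0.0, -0.0, -1.0]]
ft_force: [-1.5, 0.1, 5.5]
width: 0.0123
finger_force: 32.0
```

Contact with the tray. I'll open partly and rise straight up.

Call:
move_arm(steps=[0,0,0.01,0,0,0,0.5,0,0,0.01,0,0,0,0.3,0,0,0.01,0,0,0,0.3,0,0,0.01,0,0,0,0.3])

```text
time_s: 32.45
tcp_pos: [0.5444, -0.039, 0.0062]
ee_rot: [[-1.0, 0.0, -0.0], [0.0, 1.0, -0.0], [0.0, -0.0, -1.0]]
ft_force: [0.2, -0.4, 0.7]
width: 0.0299
finger_force: 0.0
```

Call:
move_arm(steps=[0,0,0.1,0,0,0,0.3,0,0,0.4,0,0,0,0.3,0,0,0.8,0,0,0,0.3,0,0,1,0,0,0,0.3])

```text
time_s: 32.85
tcp_pos: [0.5458, -0.0389, 0.1101]
ee_rot: [[-1.0, -0.0, 0.004], [-0.0, 1.0, 0.0], [-0.004, 0.0, -1.0]]
ft_force: [1.1, 0.3, 0.5]
width: 0.0298
finger_force: 0.0
```

Call:
move_arm(steps=[-0.3,0,0.8,0,0,0,0.3,-0.6,0,1,0,0,0,0.3,-1,0,1,0,0,0,0.3,-1,0,1,0,0,0,0.3,-1,0,1,0,0,0,0.3])

```text
time_s: 33.35
tcp_pos: [0.4439, -0.0389, 0.2081]
ee_rot: [[-1.0, -0.0, 0.004], [-0.0, 1.0, 0.001], [-0.004, 0.001, -1.0]]
ft_force: [-0.1, 0.4, 0.5]
width: 0.0299
finger_force: 0.0
```

```bash
python3 - <<'E'
from meas import *
for n in("scene","top"):
    c=camera(n);X=cloud(c)
    for k,z in(("cup",.01),("egg_cup",.004),("bowl",.004),("saucer",.004),("shaker",.004),("spoon",.006)): print(n,k,[(round(d["conf"],2),world(c,d["uv"],z).round(4)) for d in finder.mark_of(k,n)][:3])
    d=(np.hypot(X[...,0]-.54,X[...,1]+.04)<.09)&(np.abs(X[...,1]+.04)<.04)&(X[...,2]<.03)&(c["frame"].max(2)<60);P=X[d]
    if len(P)>10: print([np.round(v,3) for v in cv2.minAreaRect(P[:,:2].astype(np.float32))],np.median(P[:,2]))
    f=c["frame"][...,::-1]
    a=f[140:280,240:420] if n=="top" else f[190:400,200:450]
    cv2.imwrite("pics/e_%s.png"%n,cv2.resize(a,None,fx=2.4,fy=2.4))
a=cv2.imread("pics/e_top.png");b=cv2.imread("pics/e_scene.png")
b=cv2.resize(b,(400,336));a=cv2.resize(a,(400,311))
cv2.imwrite("pics/end.png",np.hstack([a,b[:311]]))
E
```

```text
scene cup [(0.96, array([0.6709, 0.2576, 0.01  ])), (0.94, array([0.6933, 0.4341, 0.01  ])), (0.91, array([0.5214, 0.2516, 0.01  ]))]
scene egg_cup [(0.82, array([ 0.6634, -0.1519,  0.004 ]))]
scene bowl [(0.7, array([ 0.5633, -0.1404,  0.004 ]))]
scene saucer [(0.95, array([0.5299, 0.0838, 0.004 ])), (0.19, array([ 0.3725, -0.2488,  0.004 ]))]
scene shaker [(0.58, array([ 0.6646, -0.0641,  0.004 ]))]
scene spoon [(0.56, array([ 0.5481, -0.0445,  0.006 ]))]
[array([ 0.52 , -0.043]), array([0.083, 0.008]), np.float64(4.221)] 0.010286276540069519
top cup [(0.81, array([0.6887, 0.4223, 0.01  ])), (0.73, array([0.6578, 0.276 , 0.01  ])), (0.64, array([0.5096, 0.258 , 0.01  ]))]
top egg_cup [(0.72, array([ 0.6619, -0.1466,  0.004 ]))]
top bowl [(0.85, array([ 0.56  , -0.1483,  0.004 ]))]
top saucer []
top shaker [(0.6, array([ 0.6662, -0.0773,  0.004 ]))]
top spoon []
```

View pics/end.png

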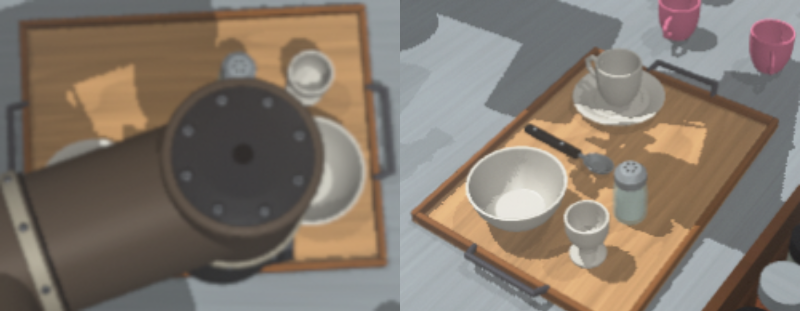

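The crop shows the spoon flat between bowl and saucer, handle nearest, touching neither. The egg cup is behind the bowl with the shaker beside it, and the cup is upright on the saucer.

```bash
python3 -c "
from plant import r
print(r.finish_job())"
```

```text
the job is handed in; nothing more can be done
None
```

I handed the job in at about 33 s. The last images show the cup upright on the saucer, the egg cup behind the bowl with the shaker beside it, the spoon flat between bowl and saucer, and nothing else visibly moved; no verdict came back.

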